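# Clamp a printed test bar in the bench micrometer

### The job

Take the waisted (dog-bone) test bar from the build sheet, lay it between the rails of the bench micrometer and slide it in under the spindle until it butts gently but firmly against the end stop, then let go of it. Close the micrometer by turning the small ratchet knob on top clockwise, never the wider sleeve below it, until the spindle clamps the bar and the ratchet slips, and carry on for at least an eighth of a turn of slip. Leave the bar clamped and the other prints where they are.

Things in the scene. Friction and masses are not known exactly. Their poses are not given: they have to be found in the camera images.
- bar_mid (a point): Centre, half-way up, of the loose white printed test bar: flat dog-bone, 140 mm long along its y axis, 10 mm thick (z up); both end tabs are 20 mm wide (x) and 45 mm long, the waist between them is 12 mm wide and about 50 mm long. Both ends are alike. About 30 g. It lies on the 3 mm thick build sheet, roughly along world y.
- bar: The same test bar; this origin is the centre of its underside (5 mm below bar_mid).
- gauge: The fixed bench micrometer: a C-frame with a vertical spindle. Origin on the spindle's axis at table height; z up; the open side, from which the bar is slid in, faces its -y, the column stands on its +y side (y +24 to +60 mm, 104 mm high; the frame's head, 40 mm wide in x, reaches over the spindle axis to y -25 mm, underside 82 mm, top 102 mm above the table). Base 74 x 125 x 18 mm (x, y, z; y from -68 to +58 mm).
- bed (a point): Point on the spindle's axis, on the top of the steel bed (anvil) on which the bar lies, 40 mm above the table; axes as those of the gauge. The bed is 40 mm wide (x) and runs from y -75 mm to the stop at y +14 mm. Two rails, 6 mm high above the bed, 26 mm apart inside, run from y -34 to +10 mm, their mouth flared wider from -34 to -48 mm. A bar fully home has its centre at x within 3 mm of 0, y = -56 mm, z = +5 mm in these axes.
- stop: The rigid steel end stop across the bed (a stiff push only 1 mm beyond touching it already gives 20 to 30 N), 24 mm wide, 14 mm high above the bed. Origin at the foot of its face (the face looks to the gauge's -y and lies 14 mm to the +y side of the spindle's axis).
- spindle: The steel spindle, 12 mm thick, vertical. Origin at the centre of its flat lower end: 15 to 18 mm above the bed at the start (so 5 to 8 mm above a bar lying there), and it comes down 2.55 mm per radian of the sleeve without turning. Clamped by the ratchet it presses about 20 N.
- thimble (a joint): Turn of the aluminium sleeve (29 mm diameter, 105.5 to 127.5 mm above the table, on the spindle's axis) in rad, 0 fully open, growing clockwise from above as the spindle comes down; it meets the bar at about 3.1 to 3.4. Starts anywhere from 0 to 1. It turns stiffly (0.06 N m), stays where it is left, and does not move up or down. It has no slip: turning it directly would crush the bar.
- ratchet (a joint): Turn in rad of the ratchet knob relative to the sleeve, growing clockwise from above; 0 at the start. The knob carries the sleeve with it until the turning load passes 0.1 N m; then it slips and this value grows.
- knob_grip (a point): Centre of the round knurled steel ratchet knob, on the spindle's axis, 147.5 mm above the table: 22 mm diameter, 32 mm high (131.5 to 163.5 mm above the table), the topmost part of the micrometer. It turns about the vertical and does not move up or down. Its upper half is enough to grip.
- slab_mid (a point): Centre of a plain straight white bar, 20 x 140 x 10 mm, without a waist, also on the build sheet; not to be used.
- hoop_mid (a point): Centre of a printed white ring, 28 mm wide, 12 mm high, on the build sheet; to be left alone.
- bracket_mid (a point): Centre of a printed white angle bracket, 40 x 30 x 36 mm, on the table; to be left alone.

How it is judged:
By the outcome, as a careful person would: the job done as asked, in the order asked, and still so for the second after the job is handed in, with the robot touching nothing.
It also fails if it takes over 67 s, if anything falls off the work surface, if the arm or the gripper's body presses on something with over 40 N, if the wrist force passes 120 N, or if a joint passes its speed limit or range.

### The arm

A 6-joint arm with a two-finger parallel gripper is mounted at the origin on the work surface. World frame = base frame: x ahead of the robot, y to its left, z up, the work surface at z = 0. Lengths are in m, angles in degrees, forces in N, time in s.
With the tool pointing down it reaches from about 0.35 to 0.875 m from the base axis. Payload 4.2 kg.
Tool frame: the origin (TCP) lies on the front face of the gripper's body, between the roots of the fingers; the fingertips stand 70 mm ahead of it and the grasp point (between the pads) lies 51 mm ahead of it (r.nose_length is the distance from the TCP to the fingertips, in m); z points along the fingers, y is the direction in which the jaws open and shut (so a half turn about z gives the same grasp; the last joint's range is limited). The gripper opens to 87 mm and grips with 3 to 60 N. Pads are 19 mm wide; open, the fingers measure 117 mm over their backs; the gripper's body (75 mm by 190 mm) begins 51 mm behind the grasp point.
Start: joints at [87.239, 22.042, 0.453, 0, -68.411, -14.817], TCP at [0.189, 0.596, 0.292] pointing down, gripper open.
Joint ranges: [-179.83, 179.83], [-69.29, 118.12], [-61.27, 80.66], [-181.25, 117.63], [-171.15, -9.14], [-177.46, 177.46]. Speed limits (degrees/s): [159.86, 159.86, 180, 180, 180, 180].

### API

Orientations are given as a 3x3 rotation matrix whose columns are the frame's x, y, z axes.
In Python, from station import telemetry, capture, order, r gives the robot as it stands.
- The arm moves only by the tool drive_tool, never from a script. Its argument "series" is a list of rows, each a list of 4 numbers: the shift along the tool's x, y, z as a fraction of full scale, then the turn about the tool's z as a fraction of full scale. In form: [[dx, dy, dz, turn], ...]. A call has 1 to 10 rows; each row is the pose to reach, as a shift and turn from the pose commanded when the call began, along the tool's axes at that moment; what a row does not reach only later rows make up. Full scale, the value 1, is 0.12 m for a shift and 2 rad for a turn. A row lasts 1/8 s, in which the tool goes at most 62.5 mm and 10.7 degrees, less where a joint would pass 70% of its speed; a pose out of reach is approached as far as the arm can. A call with a number of a shift or a turn outside -1 to 1 is refused whole. A call with a gripper value outside its range is refused whole. "fingers" is the finger opening in mm, from 0 to 87, set as the call begins (left out, the last holds). The fingers move at their own pace and stop on an object; the grip force is fixed at half the most. Time passes only in rows, so rows that repeat a pose let the fingers close. It gives the time, the measured TCP pose, the force and the opening at its end, in the units of the state.
- telemetry.sense(): the state, without advancing time (a new reading comes with each control period).
- capture(name): name is "side" or "top"; returns a dict with "color" (420x560x3 uint8, blue, green, red), "fx", "fy", "cx", "cy" (pixels), "k1" (the pictures are not rectified: a ray, as slopes to the right and down, at radius r is drawn at 1 + k1 r^2 times it, then the intrinsics apply), "eye" and "attitude" of the camera in the world. Camera axes: x right, y up, looking along -z (the intrinsics and any distortion apply to the point x, -y, -z); pixel columns grow to the right and rows downward; lengths in m; the calibration is good to about 2 mm. A picture is of the moment at which its call begins. There is no depth.
- order.finish_job(): hands the job in, once; it reports no verdict.
The state is a dict: "time_s": time; "joints": joint angles; "joint_velocities": joint speeds; "effort": joint torques, N m; "tcp_pos": TCP position; "ee_rot": TCP orientation; "wrist_force": force on the tool from outside, world axes, zero at the start; "moment": the same for the moment, N m; "gripper_width": opening from 0.0 (shut) to 1.0 (fully open).
Only numpy, scipy, OpenCV 4.12 (cv2) and the standard library are available. Lean on these libraries where they do the work, as an engineer would, in place of code of your own. Each camera call takes 0.05 s, during which the arm holds its last target. There are 200 camera calls.

## Working session

There is one attempt and no reset: what is moved stays moved. The work goes in short steps, Python scripts to look and compute and a tool call to move; the robot and the scene stay as the last step left them, time stands still between calls to the robot, and variables do not carry over. Pictures are saved under pics/ and viewed, about 8 in all and at most 12, crops included, and the job is handed in when it is done.

Besides the shell and the picture viewer there is one more tool, called after "Call:" by a JSON object that holds its "method" and its "body", one argument or row to a line. drive_tool: Moves the arm, as the interface text tells. Shift numbers are shares of 0.12 m and turn numbers shares of 2 rad, none past 1 either way. Its arguments: {"type":"object","properties":{"series":{"type":"array","items":{"type":"array","items":{"type":"number","minimum":-1,"maximum":1}}},"fingers":{"type":"number"}},"required":["series"]}

```bash
ls; mkdir -p pics
python3 - <<'E'
from station import telemetry, capture, order, r
import cv2
for n in("top","side"):
    c=capture(n); cv2.imwrite(f"pics/{n}0.png",c["color"]); print(n,{k:v for k,v in c.items() if k!="color"})
s=telemetry.sense(); print(s)
E
```

```text
pics
top {'fx': 440.83504854499216, 'fy': 440.83504854499216, 'cx': 286.15423892613563, 'cy': 208.57879693801377, 'k1': 0.029720567424086148, 'eye': array([ 0.50948184, -0.01706436,  0.96090679]), 'attitude': array([[-0.00536841,  0.99483676, -0.10134599],
       [-0.99997049, -0.00478381,  0.00601054],
       [ 0.00549469,  0.10137526,  0.99483308]])}
side {'fx': 417.81900106441816, 'fy': 417.81900106441816, 'cx': 273.7756905506601, 'cy': 208.20611868958423, 'k1': -0.015925406098861696, 'eye': array([ 0.17959151, -0.44357296,  0.52551731]), 'attitude': array([[ 0.72561706,  0.39806596, -0.56126943],
       [-0.68808645,  0.41488687, -0.59532001],
       [-0.00411331,  0.81817625,  0.57495278]])}
{'time_s': 0.1, 'joints': array([ 8.72388875e+01,  2.20865071e+01,  3.87628676e-01, -2.32187815e-02,
       -6.84118249e+01, -1.48158000e+01]), 'joint_velocities': array([ 0.00206966, -0.06624532,  0.19756458,  0.06119691, -0.02965236,
        0.02782609]), 'effort': array([ 1.65430038e-04, -3.91691136e+01,  1.87935930e+01,  4.23192680e+00,
        1.34389053e-02, -6.86310682e-05]), 'tcp_pos': array([0.18861324, 0.59544102, 0.29127284]), 'ee_rot': array([[ 9.53267314e-01, -3.02127801e-01, -4.69453061e-04],
       [-3.02128137e-01, -9.53265406e-01, -1.91171320e-03],
       [ 1.30068341e-04,  1.96420868e-03, -9.99998062e-01]]), 'wrist_force': array([-0.63252739, -0.82286621,  0.65847947]), 'moment': array([0.0240793 , 0.00412102, 0.0283912 ]), 'gripper_width': 0.9990126903291344}
```

View pics/top0.png

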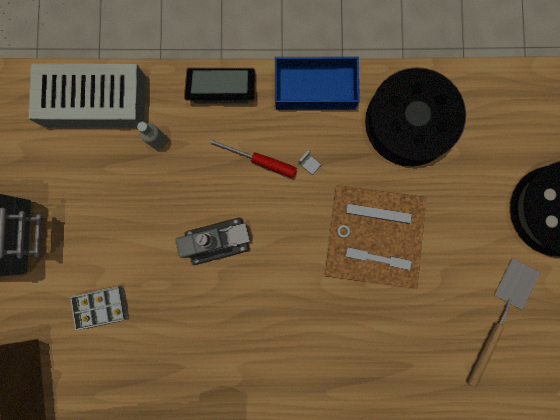

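View pics/side0.png

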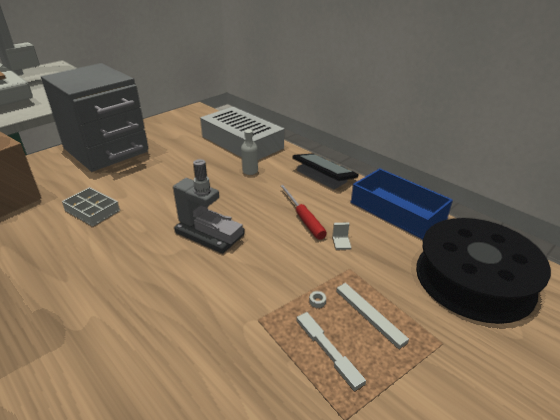

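The top view shows the gauge at about (205,240) with its open side facing right (world −y), and the dog-bone at about (379,259). The side view shows the dog-bone at (330,350) and the knob at (200,170). I'll enlarge both areas in one picture.

```bash
cat > h.py <<'E'
import numpy as np, cv2
from station import telemetry, capture, order, r
def cam(n):
    c=capture(n); return c
def ray(c,u,v):
    K=np.array([[c["fx"],0,c["cx"]],[0,c["fy"],c["cy"]],[0,0,1]])
    p=cv2.undistortPoints(np.array([[[u,v]]],float),K,np.array([c["k1"],0,0,0,0]))[0,0]
    return c["attitude"]@np.array([p[0],-p[1],-1])
def at(c,u,v,z):
    d=ray(c,u,v); return c["eye"]+d*(z-c["eye"][2])/d[2]
def proj(c,P):
    q=c["attitude"].T@(np.asarray(P,float)-c["eye"]); a,b=q[0]/-q[2],-q[1]/-q[2]
    f=1+c["k1"]*(a*a+b*b); return np.array([c["cx"]+c["fx"]*a*f,c["cy"]+c["fy"]*b*f])
def crop(c,u,v,w,h,s):
    return cv2.resize(c["color"][v:v+h,u:u+w],None,fx=s,fy=s,interpolation=cv2.INTER_CUBIC)
E
python3 - <<'E'
from h import *
t=cam("top"); s=cam("side")
A=np.hstack([crop(t,165,205,100,75,4),crop(t,330,205,100,75,4)])
B=np.hstack([crop(s,160,150,100,100,3),crop(s,290,300,100,100,3)]); B=cv2.copyMakeBorder(B,0,0,0,200,0)
cv2.imwrite("pics/c1.png",np.vstack([A,B]))
E
```

```text
(no output)
```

View pics/c1.png

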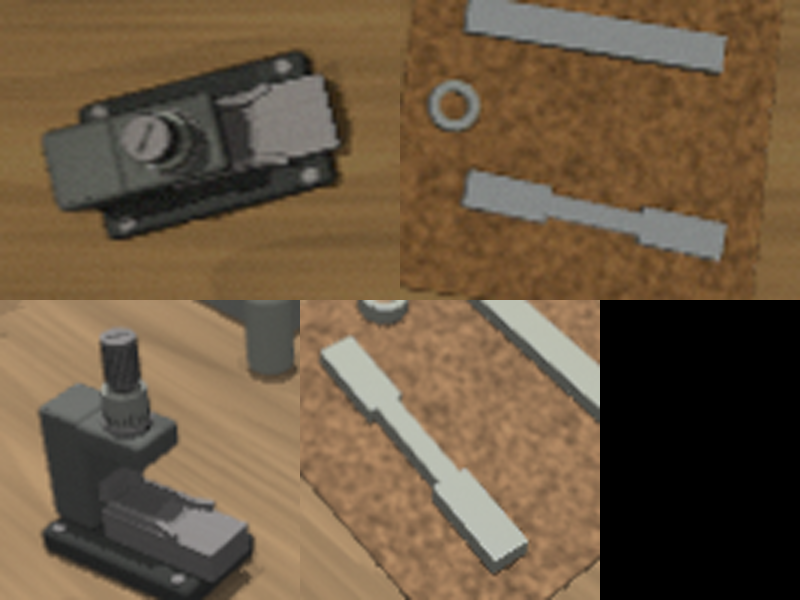

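Run:
```python
from h import *
from scipy.optimize import least_squares
t=cam("top"); s=cam("side")
f=lambda x,y,k,u,v:(u+(x+.5)/k-.5, v+(y+.5)/k-.5)
T=lambda x,y:f(x,y,4,165,205); TB=lambda x,y:f(x-400,y,4,330,205)
S=lambda x,y:f(x,y-300,3,160,150); SB=lambda x,y:f(x-300,y-300,3,290,300)
g=[(t,T,(0,0,163.5),(151,137)),(t,T,(37,-68,18),(305,52)),(t,T,(-37,-68,18),(340,183)),(t,T,(-37,58,18),(110,238)),
(t,T,(20,60,104),(43,130)),(t,T,(-20,60,104),(58,210)),(t,T,(20,-25,102),(213,94)),(t,T,(20,-75,40),(327,76)),(t,T,(-20,-75,40),(338,152)),
(s,S,(0,0,163.5),(118,335)),(s,S,(20,-75,40),(248,522)),(s,S,(-20,-75,40),(197,562)),(s,S,(20,-25,102),(177,422)),(s,S,(-20,60,104),(40,410))]
b=[(t,TB,(10,70,10),(469,171)),(t,TB,(-10,70,10),(463,206)),(t,TB,(10,-70,10),(727,224)),(t,TB,(-10,-70,10),(720,260)),
(s,SB,(10,70,10),(351,337)),(s,SB,(-10,70,10),(321,353)),(s,SB,(10,-70,10),(527,543))]
def fit(L,x0,z):
    def res(p):
        o=[]
        for c,m,P,q in L:
            cs,sn=np.cos(p[2]),np.sin(p[2]);x,y,h=np.array(P)/1e3
            o+=list(proj(c,(p[0]+cs*x-sn*y,p[1]+sn*x+cs*y,z+h))-m(*q))
        return np.array(o)
    for sel in("both",t,s):
        LL=L; 
        if sel!="both":
            k=[e for e in L if e[0] is sel]
            def res2(p,k=k):
                L0=k;o=[]
                for c,m,P,q in L0:
                    cs,sn=np.cos(p[2]),np.sin(p[2]);x,y,h=np.array(P)/1e3
                    o+=list(proj(c,(p[0]+cs*x-sn*y,p[1]+sn*x+cs*y,z+h))-m(*q))
                return np.array(o)
        else: res2=res
        r_=least_squares(res2,x0,loss="soft_l1")
        print("both" if sel=="both" else ("top" if sel is t else "side"),r_.x[:2].round(4),np.degrees(r_.x[2]).round(2),res2(r_.x).reshape(-1,2).round(1).tolist())
fit(g,[.45,.2,.2],0)
fit(b,[.4,-.2,-.1],.003)
st=telemetry.sense();print(st["time_s"],st["tcp_pos"],st["ee_rot"].round(4).tolist())
```

```text
both [0.536  0.1301] 12.55 [[-0.4, 0.3], [1.2, -0.2], [-0.1, 0.9], [-0.8, 0.5], [-0.3, -0.1], [0.0, 0.2], [0.4, -0.8], [-0.2, 0.1], [1.1, -0.2], [-0.2, 0.3], [-0.3, 1.1], [3.5, -1.3], [0.7, -0.7], [-1.4, -1.4]]
top [0.5361 0.1301] 12.78 [[-0.5, 0.2], [1.1, -0.4], [-0.1, 0.7], [-0.8, 0.5], [-0.4, -0.0], [0.1, 0.2], [0.4, -0.9], [-0.3, -0.1], [1.1, -0.4]]
side [0.5357 0.1297] 9.91 [[-0.2, 0.4], [-1.0, 2.3], [1.9, -0.4], [0.7, -0.1], [-0.7, -2.1]]
both [ 0.4975 -0.2202] -12.45 [[0.7, -0.2], [0.4, 0.2], [0.7, 0.4], [0.7, 0.7], [-0.2, -0.8], [-0.8, -1.0], [0.3, -0.7]]
top [ 0.4981 -0.2189] -11.96 [[0.0, -0.3], [-0.2, 0.2], [0.0, -0.1], [0.2, 0.2]]
side [ 0.4966 -0.2213] -12.78 [[0.1, -0.2], [-0.5, -0.4], [0.3, 0.4]]
0.3 [0.18868076 0.59568866 0.29188064] [[0.9533, -0.3021, -0.0002], [-0.3021, -0.9533, -0.0007], [0.0, 0.0007, -1.0]]
```

```bash
cat >> h.py <<'E'
def go(P,yaw):   # units for drive_tool from the present pose to TCP P, tool-x yaw in deg
    s=telemetry.sense(); R=s["ee_rot"]; d=R.T@(np.array(P)-s["tcp_pos"])/.12
    y0=np.degrees(np.arctan2(R[1,0],R[0,0])); t=-((yaw-y0+180)%360-180)
    print("t",s["time_s"],"tcp",s["tcp_pos"].round(4),"yaw",y0.round(2),"j",s["joints"].round(1),"F",s["wrist_force"].round(2),"w",round(s["gripper_width"]*87,1))
    print("units",d.round(4),"turn",round(np.radians(t)/2,4))
E
python3 - <<'E'
from h import *
t=cam("top")
for z in(0,.1,.2): print(z,at(t,48,340,z).round(2),at(t,45,200,z).round(2))
E
```

```text
0 [0.33 0.48 0.  ] [0.63 0.5  0.  ]
0.1 [0.35 0.43 0.1 ] [0.62 0.45 0.1 ]
0.2 [0.37 0.38 0.2 ] [0.6  0.39 0.2 ]
```

Call:
{"method": "drive_tool", "body": {
  "series": [
    [0,0,-0.3,0],
    [0.5,0.5,-0.3,0],
    [1,1,-0.3,0],
    [1,1,-0.3,0]
  ],
  "fingers": 45
}}

```text
time_s: 0.85
tcp_pos: [0.2675, 0.443, 0.3285]
ee_rot: [[0.953, -0.302, 0.0], [-0.302, -0.953, 0.0], [-0.0, -0.0, -1.0]]
wrist_force: [0.3, 0.9, 0.2]
gripper_width: 0.632
```

Call:
{"method": "drive_tool", "body": {
  "series": [
    [0.5,0.5,0,0],
    [1,1,0,0],
    [1,1,0,0]
  ]
}}

```text
time_s: 1.23
tcp_pos: [0.3455, 0.2922, 0.3286]
ee_rot: [[0.953, -0.303, 0.0], [-0.303, -0.953, 0.001], [0.0, -0.001, -1.0]]
wrist_force: [0.3, 0.6, 1.1]
gripper_width: 0.519
```

Call:
{"method": "drive_tool", "body": {
  "series": [
    [0.5,0.5,0,0],
    [1,1,0,0],
    [1,1,0,0]
  ]
}}

```text
time_s: 1.6
tcp_pos: [0.4237, 0.1417, 0.3286]
ee_rot: [[0.953, -0.303, 0.001], [-0.303, -0.953, 0.0], [0.001, -0.001, -1.0]]
wrist_force: [1.1, 0.8, 0.3]
gripper_width: 0.519
```

Call:
{"method": "drive_tool", "body": {
  "series": [
    [0.5,0.5,0,0],
    [1,1,0,0],
    [1,1,0,0]
  ]
}}

```text
time_s: 1.98
tcp_pos: [0.502, -0.009, 0.3284]
ee_rot: [[0.953, -0.303, 0.0], [-0.303, -0.953, 0.0], [0.0, -0.0, -1.0]]
wrist_force: [-0.1, 1.5, 0.6]
gripper_width: 0.517
```

Call:
{"method": "drive_tool", "body": {
  "series": [
    [0.25,0.5,0,0],
    [0.5,1,0,0],
    [0.5,1,0,0]
  ]
}}

```text
time_s: 2.35
tcp_pos: [0.5223, -0.1425, 0.3278]
ee_rot: [[0.952, -0.307, -0.001], [-0.307, -0.952, -0.0], [-0.001, 0.0, -1.0]]
wrist_force: [0.3, -0.2, -0.3]
gripper_width: 0.517
```

Call:
{"method": "drive_tool", "body": {
  "series": [
    [0.02,0.5,0.3,0.09],
    [0.05,1,0.6,0.18],
    [0.05,1,0.8,0.28],
    [0.05,1,0.8,0.37],
    [0.05,1,0.8,0.46],
    [0.05,1,0.8,0.55],
    [0.05,1,0.8,0.65],
    [0.05,1,0.8,0.738],
    [0.05,1,0.8,0.738]
  ]
}}

```text
time_s: 3.48
tcp_pos: [0.4919, -0.2548, 0.2324]
ee_rot: [[-0.207, -0.978, 0.0], [-0.978, 0.207, 0.0], [-0.0, -0.0, -1.0]]
wrist_force: [-0.5, -0.9, 0.2]
gripper_width: 0.514
```

Run:
```python
from h import *
go((.4876,-.2654,.125),-102.2)
```

```text
t 3.475 tcp [ 0.4919 -0.2548  0.2324] yaw -101.97 j [-10.6  18.1 -14.6  -0.  -57.2  -1.3] F [-0.51 -0.94  0.25] w 44.7
units [0.0939 0.0173 0.8949] turn 0.002
```

Call:
{"method": "drive_tool", "body": {
  "series": [
    [0.09,0.02,0.4,0.002],
    [0.09,0.02,0.9,0.002],
    [0.09,0.02,0.9,0.002],
    [0.09,0.02,0.9,0.002]
  ]
}}

```text
time_s: 3.98
tcp_pos: [0.4887, -0.2658, 0.1261]
ee_rot: [[-0.212, -0.977, 0.003], [-0.977, 0.212, -0.002], [0.001, -0.003, -1.0]]
wrist_force: [0.2, -1.3, 0.8]
gripper_width: 0.514
```

Run:
```python
from h import *
t=cam("top"); s=cam("side")
A=crop(t,325,200,110,90,4); B=crop(s,270,270,110,110,3)
A=cv2.copyMakeBorder(A,0,0,0,0,0);B=cv2.resize(B,(360,360))
cv2.imwrite("pics/c2.png",np.hstack([A,B]))
st=telemetry.sense();R=st["ee_rot"];p=st["tcp_pos"]+.07*R[:,2];print(st["tcp_pos"])
```

```text
[ 0.48896602 -0.2658068   0.12706226]
```

View pics/c2.png

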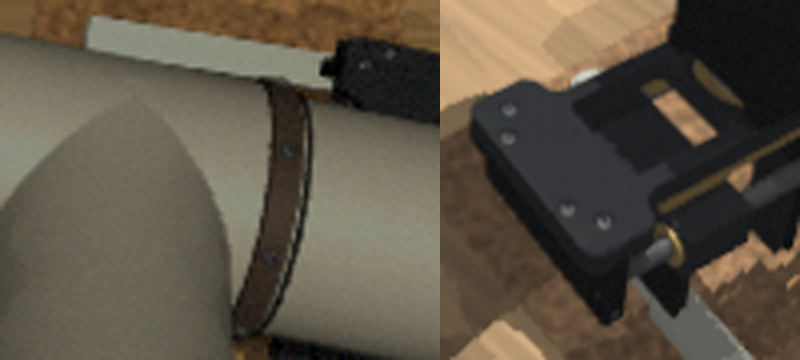

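The view is mostly hidden by the arm; the side crop shows the bar lying below the open jaws at about (690,320). I'll descend.

Call:
{"method": "drive_tool", "body": {
  "series": [
    [0,0,0.2,0],
    [0,0,0.35,0],
    [0,0,0.35,0],
    [0,0,0.35,0]
  ]
}}

```text
time_s: 4.58
tcp_pos: [0.4883, -0.2658, 0.0841]
ee_rot: [[-0.214, -0.977, 0.003], [-0.977, 0.214, -0.001], [0.0, -0.004, -1.0]]
wrist_force: [-0.6, 0.4, -0.4]
gripper_width: 0.516
```

Run:
```python
from h import *
go((.4876,-.2654,.0745),-102.2)
```

```text
t 4.575 tcp [ 0.4883 -0.2658  0.0841] yaw -102.33 j [-11.8  29.  -23.3   0.  -37.5  -0.5] F [-0.62  0.37 -0.43] w 44.9
units [-0.0019  0.0069  0.0801] turn -0.0011
```

Call:
{"method": "drive_tool", "body": {
  "series": [
    [0,0,0.08,0],
    [0,0,0.08,0],
    [0,0,0.08,0]
  ]
}}

```text
time_s: 4.95
tcp_pos: [0.4881, -0.2657, 0.0732]
ee_rot: [[-0.214, -0.977, 0.002], [-0.977, 0.214, -0.001], [0.0, -0.002, -1.0]]
wrist_force: [1.6, 0.5, 2.7]
gripper_width: 0.517
```

Call:
{"method": "drive_tool", "body": {
  "series": [
    [0,0,0,0],
    [0,0,0,0],
    [0,0,0,0],
    [0,0,0,0],
    [0,0,0,0]
  ],
  "fingers": 5
}}

```text
time_s: 5.58
tcp_pos: [0.4872, -0.2657, 0.0731]
ee_rot: [[-0.214, -0.977, 0.0], [-0.977, 0.214, -0.0], [0.0, -0.0, -1.0]]
wrist_force: [0.0, -0.8, 6.1]
gripper_width: 0.227
```

Run:
```python
from h import *
go((.4876,-.2654,.0745),-102.2)
```

```text
t 5.575 tcp [ 0.4872 -0.2657  0.0731] yaw -102.36 j [-11.9  29.9 -23.8   0.  -36.2  -0.5] F [ 0.   -0.82  6.08] w 19.8
units [-0.0031 -0.0026 -0.0113] turn -0.0014
```

Call:
{"method": "drive_tool", "body": {
  "series": [
    [0,0,-0.1,0],
    [0,0,-0.4,0],
    [0,0,-0.75,0],
    [0,0,-0.75,0],
    [0,0,-0.75,0]
  ]
}}

```text
time_s: 6.2
tcp_pos: [0.4863, -0.2652, 0.1623]
ee_rot: [[-0.215, -0.977, -0.001], [-0.977, 0.215, 0.001], [-0.001, 0.001, -1.0]]
wrist_force: [-1.1, -0.5, -0.8]
gripper_width: 0.225
```

Run:
```python
from h import *
go((.5737,-.0388,.163),-77.4)
t=cam("top"); s=cam("side")
A=cv2.resize(t["color"][150:360,230:510],None,fx=1.4,fy=1.4); B=cv2.resize(s["color"][200:410,180:460],None,fx=1.4,fy=1.4)
cv2.imwrite("pics/c3.png",np.hstack([A,B]))
```

```text
t 6.2 tcp [ 0.4863 -0.2652  0.1623] yaw -102.41 j [-11.9  22.7 -19.4  -0.  -48.   -0.5] F [-1.06 -0.53 -0.81] w 19.6
units [-1.9992 -0.3055 -0.0049] turn -0.2182
```

View pics/c3.png

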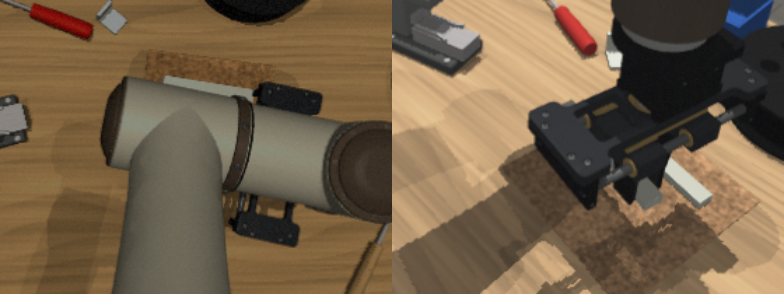

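The bar is in the jaws (opening 19.6 mm) and the slab is undisturbed. I'll carry it to the gauge mouth.

Call:
{"method": "drive_tool", "body": {
  "series": [
    [-0.4,-0.06,0,0],
    [-0.8,-0.12,0,0],
    [-1,-0.15,0,0]
  ]
}}

```text
time_s: 6.68
tcp_pos: [0.5305, -0.1503, 0.1613]
ee_rot: [[-0.213, -0.977, -0.003], [-0.977, 0.213, 0.0], [0.0, 0.003, -1.0]]
wrist_force: [-0.0, -0.3, -0.1]
gripper_width: 0.224
```

Call:
{"method": "drive_tool", "body": {
  "series": [
    [-0.4,-0.06,0,-0.08],
    [-0.8,-0.12,0,-0.16],
    [-0.99,-0.155,0,-0.218],
    [-0.99,-0.155,0,-0.218],
    [-0.99,-0.155,0,-0.218]
  ]
}}

```text
time_s: 7.3
tcp_pos: [0.5733, -0.0406, 0.1616]
ee_rot: [[0.217, -0.976, -0.003], [-0.976, -0.217, -0.0], [-0.0, 0.003, -1.0]]
wrist_force: [0.4, -0.8, -0.3]
gripper_width: 0.229
```

Run:
```python
from h import *
go((.5737,-.0388,.115),-77.4)
t=cam("top"); s=cam("side")
A=crop(t,170,180,160,120,3)[:, :440]; B=crop(s,160,130,120,120,3)
cv2.imwrite("pics/c4.png",np.hstack([A,B]))
```

```text
t 7.3 tcp [ 0.5733 -0.0406  0.1616] yaw -77.48 j [ 12.1  24.5 -16.5  -0.  -49.2   0.4] F [ 0.37 -0.79 -0.29] w 19.9
units [-0.0138 -0.0074  0.3883] turn -0.0007
```

View pics/c4.png

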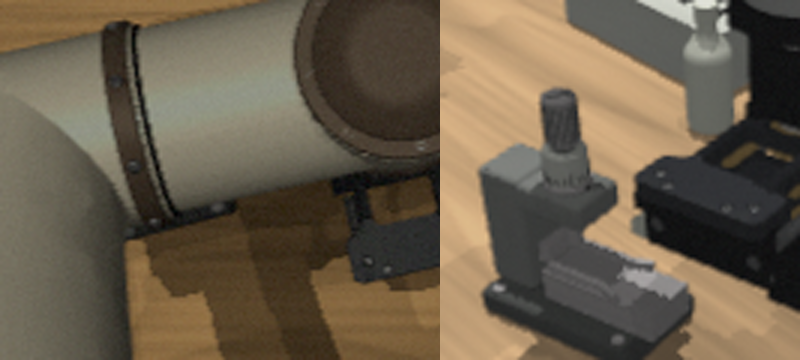

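Call:
{"method": "drive_tool", "body": {
  "series": [
    [-0.01,0,0.2,0],
    [-0.01,0,0.39,0],
    [-0.01,0,0.39,0],
    [-0.01,0,0.39,0]
  ]
}}

```text
time_s: 7.9
tcp_pos: [0.5743, -0.0395, 0.1167]
ee_rot: [[0.218, -0.976, 0.001], [-0.976, -0.218, -0.0], [0.0, -0.001, -1.0]]
wrist_force: [0.8, 0.2, 0.1]
gripper_width: 0.227
```

Run:
```python
from h import *
go((.5737,-.0388,.111),-77.4)
s=cam("side")
cv2.imwrite("pics/c5.png",crop(s,170,180,130,90,6))
```

```text
t 7.9 tcp [ 0.5743 -0.0395  0.1167] yaw -77.44 j [ 12.2  27.8 -18.9   0.  -43.2   0.3] F [0.76 0.23 0.07] w 19.7
units [-0.0065  0.0034  0.0471] turn -0.0003
```

View pics/c5.png

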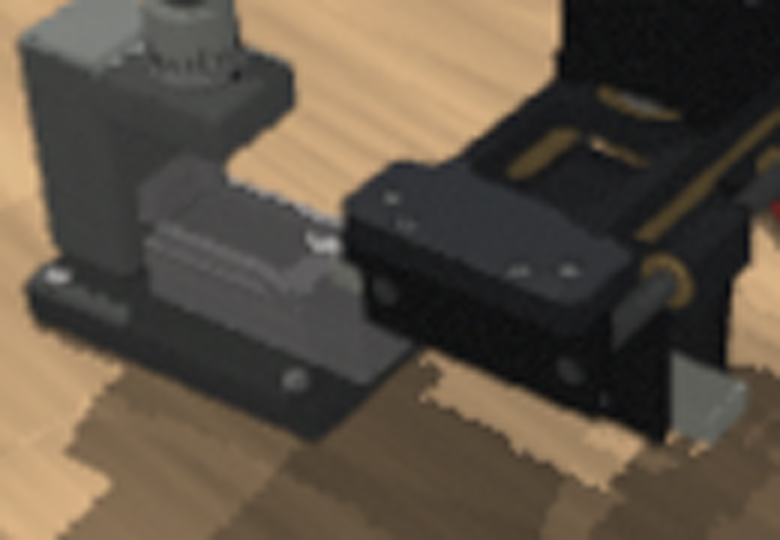

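Call:
{"method": "drive_tool", "body": {
  "series": [
    [-0.006,0.003,0.02,0],
    [-0.006,0.003,0.045,0],
    [-0.006,0.003,0.045,0],
    [-0.006,0.003,0.045,0]
  ]
}}

```text
time_s: 8.45
tcp_pos: [0.5734, -0.0383, 0.1105]
ee_rot: [[0.218, -0.976, 0.0], [-0.976, -0.218, -0.0], [0.0, -0.0, -1.0]]
wrist_force: [0.8, -0.1, -0.4]
gripper_width: 0.225
```

Call:
{"method": "drive_tool", "body": {
  "series": [
    [-0.06,0,0,0],
    [-0.12,0,0,0],
    [-0.18,0,0,0],
    [-0.24,0,0,0],
    [-0.24,0,0,0]
  ]
}}

```text
time_s: 9.07
tcp_pos: [0.567, -0.0095, 0.1105]
ee_rot: [[0.219, -0.976, 0.0], [-0.976, -0.219, -0.0], [0.0, -0.0, -1.0]]
wrist_force: [0.8, 0.1, -0.8]
gripper_width: 0.227
```

Run:
```python
from h import *
go((.536+.218*.1033,.130-.976*.1033,.1105),-77.4)
```

```text
t 9.075 tcp [ 0.567  -0.0095  0.1105] yaw -77.33 j [ 15.4  27.6 -20.4   0.  -41.9  -2.7] F [ 0.77  0.13 -0.83] w 19.7
units [-3.302e-01 -2.200e-03  1.000e-04] turn 0.0006
```

Call:
{"method": "drive_tool", "body": {
  "series": [
    [-0.06,0,0,0],
    [-0.12,0,0,0],
    [-0.18,0,0,0],
    [-0.24,0,0,0],
    [-0.28,0,0,0],
    [-0.28,0,0,0]
  ]
}}

```text
time_s: 9.82
tcp_pos: [0.5597, 0.023, 0.1105]
ee_rot: [[0.219, -0.976, 0.0], [-0.976, -0.219, 0.0], [-0.0, -0.0, -1.0]]
wrist_force: [0.3, -0.5, -0.9]
gripper_width: 0.227
```

Run:
```python
from h import *
go((.536+.218*.1033,.130-.976*.1033,.1105),-77.4)
s=cam("side")
cv2.imwrite("pics/c6.png",crop(s,170,180,130,90,6))
```

```text
t 9.825 tcp [0.5597 0.023  0.1105] yaw -77.36 j [ 18.9  27.1 -21.4  -0.  -41.5  -6.3] F [ 0.33 -0.51 -0.9 ] w 19.7
units [-0.0527 -0.0019 -0.0001] turn 0.0004
```

View pics/c6.png

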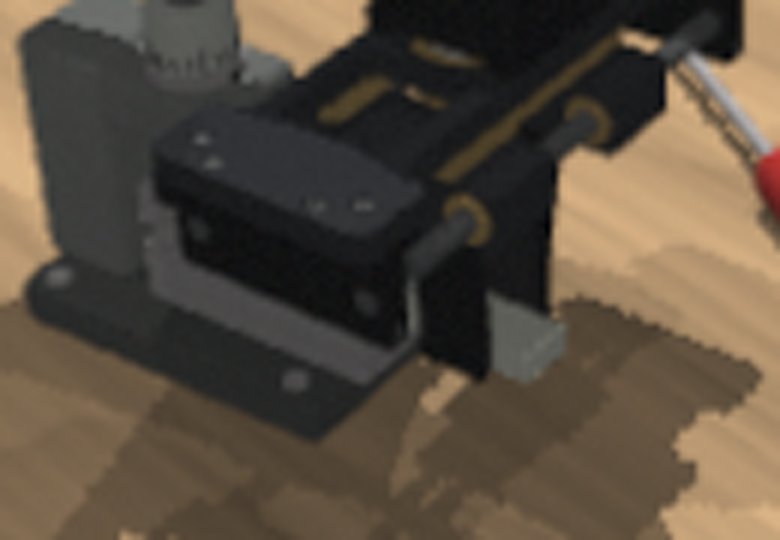

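The bar is between the rails, with its tail at about (525,340), and no contact so far. I'll creep up to the stop.

Call:
{"method": "drive_tool", "body": {
  "series": [
    [-0.01,0,0,0],
    [-0.02,0,0,0],
    [-0.03,0,0,0],
    [-0.03,0,0,0]
  ]
}}

```text
time_s: 10.38
tcp_pos: [0.5589, 0.0261, 0.1104]
ee_rot: [[0.218, -0.976, -0.0], [-0.976, -0.218, 0.0], [-0.0, 0.0, -1.0]]
wrist_force: [-0.5, 0.2, -0.5]
gripper_width: 0.229
```

Call:
{"method": "drive_tool", "body": {
  "series": [
    [-0.003,0,0,0],
    [-0.006,0,0,0],
    [-0.009,0,0,0],
    [-0.009,0,0,0]
  ]
}}

```text
time_s: 10.88
tcp_pos: [0.5587, 0.0272, 0.1105]
ee_rot: [[0.218, -0.976, 0.0], [-0.976, -0.218, 0.0], [-0.0, -0.0, -1.0]]
wrist_force: [-1.1, -0.2, 0.5]
gripper_width: 0.223
```

Call:
{"method": "drive_tool", "body": {
  "series": [
    [-0.003,0,0,0],
    [-0.006,0,0,0],
    [-0.006,0,0,0]
  ]
}}

```text
time_s: 11.25
tcp_pos: [0.5585, 0.0279, 0.1105]
ee_rot: [[0.218, -0.976, 0.0], [-0.976, -0.218, -0.0], [0.0, -0.0, -1.0]]
wrist_force: [0.9, 0.7, 0.1]
gripper_width: 0.229
```

Call:
{"method": "drive_tool", "body": {
  "series": [
    [-0.003,0,0,0],
    [-0.006,0,0,0],
    [-0.006,0,0,0]
  ]
}}

```text
time_s: 11.62
tcp_pos: [0.5584, 0.0286, 0.1105]
ee_rot: [[0.218, -0.976, 0.0], [-0.976, -0.218, -0.0], [0.0, -0.0, -1.0]]
wrist_force: [-0.4, -0.3, -1.3]
gripper_width: 0.225
```

Call:
{"method": "drive_tool", "body": {
  "series": [
    [-0.003,0,0,0],
    [-0.005,0,0,0],
    [-0.005,0,0,0]
  ]
}}

```text
time_s: 12.0
tcp_pos: [0.5582, 0.0292, 0.1104]
ee_rot: [[0.218, -0.976, -0.0], [-0.976, -0.218, -0.0], [0.0, 0.0, -1.0]]
wrist_force: [0.2, -0.2, -0.4]
gripper_width: 0.227
```

Call:
{"method": "drive_tool", "body": {
  "series": [
    [-0.003,0,0,0],
    [-0.004,0,0,0],
    [-0.004,0,0,0]
  ]
}}

```text
time_s: 12.38
tcp_pos: [0.5581, 0.0296, 0.1105]
ee_rot: [[0.218, -0.976, 0.0], [-0.976, -0.218, 0.0], [-0.0, -0.0, -1.0]]
wrist_force: [-0.1, 0.4, -0.2]
gripper_width: 0.224
```

Call:
{"method": "drive_tool", "body": {
  "series": [
    [-0.003,0,0,0],
    [-0.005,0,0,0],
    [-0.005,0,0,0]
  ]
}}

```text
time_s: 12.75
tcp_pos: [0.558, 0.0301, 0.1105]
ee_rot: [[0.218, -0.976, -0.0], [-0.976, -0.218, -0.0], [0.0, 0.0, -1.0]]
wrist_force: [-0.0, -0.1, -0.0]
gripper_width: 0.226
```

Call:
{"method": "drive_tool", "body": {
  "series": [
    [-0.003,0,0,0],
    [-0.005,0,0,0],
    [-0.005,0,0,0]
  ]
}}

```text
time_s: 13.12
tcp_pos: [0.558, 0.0303, 0.1105]
ee_rot: [[0.218, -0.976, 0.0], [-0.976, -0.218, -0.001], [0.001, 0.0, -1.0]]
wrist_force: [0.8, -3.9, 0.9]
gripper_width: 0.227
```

Call:
{"method": "drive_tool", "body": {
  "series": [
    [-0.003,0,0,0],
    [-0.004,0,0,0],
    [-0.004,0,0,0]
  ]
}}

```text
time_s: 13.5
tcp_pos: [0.5579, 0.0304, 0.1105]
ee_rot: [[0.218, -0.976, -0.0], [-0.976, -0.218, -0.001], [0.001, 0.0, -1.0]]
wrist_force: [1.8, -6.3, 0.2]
gripper_width: 0.222
```

Call:
{"method": "drive_tool", "body": {
  "series": [
    [-0.001,0,0.003,0],
    [-0.002,0,0.005,0],
    [-0.002,0,0.005,0]
  ]
}}

```text
time_s: 13.88
tcp_pos: [0.558, 0.0305, 0.1101]
ee_rot: [[0.218, -0.976, 0.0], [-0.976, -0.218, -0.001], [0.001, 0.0, -1.0]]
wrist_force: [2.6, -7.4, -0.5]
gripper_width: 0.222
```

Call:
{"method": "drive_tool", "body": {
  "series": [
    [0,0,0.003,0],
    [0,0,0.004,0],
    [0,0,0.004,0]
  ]
}}

```text
time_s: 14.25
tcp_pos: [0.558, 0.0305, 0.1101]
ee_rot: [[0.218, -0.976, 0.0], [-0.976, -0.218, -0.001], [0.001, 0.0, -1.0]]
wrist_force: [0.8, -7.3, 2.7]
gripper_width: 0.222
```

Call:
{"method": "drive_tool", "body": {
  "series": [
    [0,0,0,0],
    [0,0,0,0],
    [0,0,0,0],
    [0,0,0,0]
  ],
  "fingers": 42
}}

```text
time_s: 14.75
tcp_pos: [0.5577, 0.0318, 0.1093]
ee_rot: [[0.219, -0.976, -0.0], [-0.976, -0.219, 0.0], [-0.0, 0.0, -1.0]]
wrist_force: [0.5, -0.1, -0.1]
gripper_width: 0.472
```

Call:
{"method": "drive_tool", "body": {
  "series": [
    [0,0,-0.3,0],
    [0,0,-0.7,0],
    [0,0,-1,0],
    [0,0,-1,0]
  ]
}}

```text
time_s: 15.25
tcp_pos: [0.5592, 0.032, 0.2329]
ee_rot: [[0.219, -0.976, 0.007], [-0.976, -0.219, 0.002], [-0.0, -0.008, -1.0]]
wrist_force: [0.1, 0.1, -0.1]
gripper_width: 0.484
```

Call:
{"method": "drive_tool", "body": {
  "series": [
    [0.2,0,-0.2,-0.09],
    [0.6,0,-0.2,-0.18],
    [1,0,-0.2,-0.27],
    [1,0,-0.2,-0.36],
    [1,0,-0.2,-0.45],
    [1,0,-0.2,-0.54],
    [1,0,-0.2,-0.63],
    [1,0,-0.2,-0.72],
    [1,0,-0.2,-0.81],
    [1,0,-0.2,-0.9]
  ]
}}

```text
time_s: 16.5
tcp_pos: [0.5834, -0.0855, 0.2519]
ee_rot: [[0.898, 0.439, -0.003], [0.439, -0.898, 0.0], [-0.002, -0.001, -1.0]]
wrist_force: [-0.1, -0.5, 0.5]
gripper_width: 0.483
```

Run:
```python
from h import *
go((.536,.130,.25),25)
t=cam("top");s=cam("side")
A=crop(t,165,195,100,100,4); B=crop(s,165,150,100,100,4)
cv2.imwrite("pics/c7.png",np.hstack([A,B]))
```

```text
t 16.5 tcp [ 0.5834 -0.0855  0.2519] yaw 26.07 j [  7.4  20.5  -8.   -0.  -61.7 108.7] F [-0.09 -0.53  0.46] w 42.0
units [ 0.4346 -1.7864  0.0173] turn 0.0093
```

View pics/c7.png

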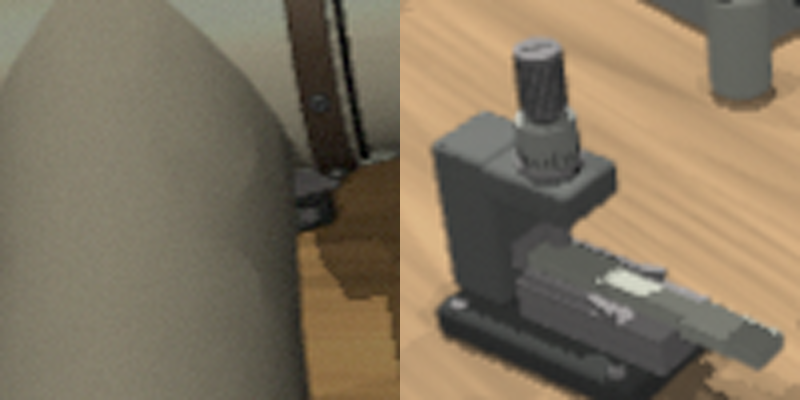

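The bar lies flat between the rails and reaches in under the spindle, with its tail at about (750,345). The knob top is at about (540,46). I'll refine the knob position from both cameras.

Run:
```python
from h import *
t=cam("top");s=cam("side")
a=at(t,202.4,238.9,.1635);b=at(s,199.3,161.2,.1635);print(a,b)
go((*((a+b)/2)[:2],.25),26)
```

```text
[0.5365338  0.12930083 0.1635    ] [0.53751408 0.13069658 0.1635    ]
t 16.7 tcp [ 0.5836 -0.0856  0.2525] yaw 25.56 j [  7.4  20.4  -8.   -0.  -61.7 108.2] F [0.11 0.53 0.19] w 41.9
units [ 0.425  -1.7879  0.0212] turn -0.0038
```

Call:
{"method": "drive_tool", "body": {
  "series": [
    [0.1,-0.45,0,0],
    [0.2,-0.9,0,0],
    [0.2,-0.9,0,0]
  ]
}}

```text
time_s: 17.08
tcp_pos: [0.5579, 0.0249, 0.2533]
ee_rot: [[0.9, 0.436, -0.0], [0.436, -0.9, 0.0], [-0.0, -0.0, -1.0]]
wrist_force: [0.5, -0.8, 0.3]
gripper_width: 0.485
```

Call:
{"method": "drive_tool", "body": {
  "series": [
    [0.1,-0.45,0,0],
    [0.22,-0.89,0,0],
    [0.22,-0.89,0,0],
    [0.22,-0.89,0,0]
  ]
}}

```text
time_s: 17.58
tcp_pos: [0.5361, 0.1293, 0.2531]
ee_rot: [[0.901, 0.433, -0.001], [0.433, -0.901, -0.0], [-0.001, 0.0, -1.0]]
wrist_force: [0.8, -0.2, 0.2]
gripper_width: 0.478
```

Run:
```python
from h import *
go((.5368,.1302,.212),26)
```

```text
t 17.575 tcp [0.5361 0.1293 0.2531] yaw 25.67 j [ 30.4  16.8 -13.3   0.  -59.9  85.3] F [ 0.84 -0.15  0.22] w 41.6
units [ 0.009  -0.004   0.3424] turn -0.0029
```

Call:
{"method": "drive_tool", "body": {
  "series": [
    [0.009,-0.004,0,-0.09],
    [0.009,-0.004,0,-0.18],
    [0.009,-0.004,0,-0.27],
    [0.009,-0.004,0,-0.36],
    [0.009,-0.004,0,-0.45],
    [0.009,-0.004,0,-0.5],
    [0.009,-0.004,0.12,-0.5],
    [0.009,-0.004,0.24,-0.5],
    [0.009,-0.004,0.34,-0.5],
    [0.009,-0.004,0.34,-0.5]
  ]
}}

```text
time_s: 18.82
tcp_pos: [0.5362, 0.1302, 0.2109]
ee_rot: [[0.122, 0.993, -0.003], [0.993, -0.122, -0.002], [-0.002, -0.003, -1.0]]
wrist_force: [0.8, 0.4, 0.6]
gripper_width: 0.481
```

Run:
```python
from h import *
go((.5368,.1302,.212),83)
```

```text
t 18.825 tcp [0.5362 0.1302 0.2109] yaw 82.99 j [ 30.5  19.3 -16.4  -0.  -54.5 142.5] F [0.75 0.39 0.58] w 41.9
units [ 0.0002  0.005  -0.0093] turn -0.0
```

Closing on the knob.

Call:
{"method": "drive_tool", "body": {
  "series": [
    [0,0.004,0,0],
    [0,0.004,0,0],
    [0,0.004,0,0],
    [0,0.004,0,0],
    [0,0.004,0,0]
  ],
  "fingers": 8
}}

```text
time_s: 19.45
tcp_pos: [0.5362, 0.1308, 0.213]
ee_rot: [[0.121, 0.993, -0.002], [0.993, -0.121, 0.0], [-0.0, -0.002, -1.0]]
wrist_force: [-5.7, 2.2, 3.9]
gripper_width: 0.246
```

Run:
```python
from h import *
go((.5368,.1302,.212),83); print(telemetry.sense()["moment"])
```

```text
t 19.45 tcp [0.5362 0.1308 0.213 ] yaw 83.03 j [ 3.050e+01  1.910e+01 -1.630e+01 -1.000e-01 -5.470e+01  1.426e+02] F [-5.66  2.17  3.88] w 21.4
units [-0.0042  0.0052  0.0083] turn 0.0002
[0.54834613 1.31154047 0.03478156]
```

Call:
{"method": "drive_tool", "body": {
  "series": [
    [0,-0.003,0,0.05],
    [0,-0.003,0,0.11],
    [0,-0.003,0,0.17],
    [0,-0.003,0,0.23],
    [0,-0.003,0,0.29],
    [0,-0.003,0,0.35],
    [0,-0.003,0,0.4],
    [0,-0.003,0,0.4]
  ]
}}

```text
time_s: 20.45
tcp_pos: [0.5361, 0.1308, 0.213]
ee_rot: [[0.796, 0.605, -0.001], [0.605, -0.796, 0.0], [-0.001, -0.001, -1.0]]
wrist_force: [-5.1, 1.3, 4.5]
gripper_width: 0.243
```

Run:
```python
from h import *
go((.5368,.1302,.212),83); print(telemetry.sense()["moment"])
```

```text
t 20.45 tcp [0.5361 0.1308 0.213 ] yaw 37.25 j [ 30.5  19.1 -16.3  -0.1 -54.6  96.8] F [-5.06  1.35  4.49] w 21.2
units [0.0012 0.0076 0.0084] turn -0.3992
[ 0.57296711  1.51742815 -0.0825791 ]
```

Call:
{"method": "drive_tool", "body": {
  "series": [
    [0,0,0,0.06],
    [0,0,0,0.12],
    [0,0,0,0.18],
    [0,0,0,0.24],
    [0,0,0,0.3],
    [0,0,0,0.36],
    [0,0,0,0.42],
    [0,0,0,0.48],
    [0,0,0,0.54],
    [0,0,0,0.6]
  ]
}}

```text
time_s: 21.7
tcp_pos: [0.5361, 0.1308, 0.213]
ee_rot: [[0.851, -0.525, -0.001], [-0.525, -0.851, 0.0], [-0.001, 0.001, -1.0]]
wrist_force: [-4.8, 1.6, 4.8]
gripper_width: 0.236
```

Run:
```python
from h import *
go((.5368,.1302,.212),83); print(telemetry.sense()["moment"])
```

```text
t 21.7 tcp [0.5361 0.1308 0.213 ] yaw -31.66 j [ 30.5  19.1 -16.3  -0.1 -54.6  27.8] F [-4.83  1.65  4.79] w 20.6
units [0.0076 0.0016 0.0087] turn -1.0006
[0.70650358 1.60928834 0.04734418]
```

Call:
{"method": "drive_tool", "body": {
  "series": [
    [0,0,0,0.06],
    [0,0,0,0.12],
    [0,0,0,0.18],
    [0,0,0,0.24],
    [0,0,0,0.3],
    [0,0,0,0.36],
    [0,0,0,0.42],
    [0,0,0,0.48],
    [0,0,0,0.5],
    [0,0,0,0.5]
  ]
}}

```text
time_s: 22.95
tcp_pos: [0.5361, 0.131, 0.213]
ee_rot: [[0.022, -1.0, -0.001], [-1.0, -0.022, 0.0], [-0.0, 0.001, -1.0]]
wrist_force: [-5.0, 2.8, 4.1]
gripper_width: 0.244
```

Run:
```python
from h import *
go((.5368,.1302,.212),83); print(telemetry.sense()["moment"])
```

```text
t 22.95 tcp [0.5361 0.131  0.213 ] yaw -88.75 j [ 30.5  19.1 -16.3  -0.1 -54.6 -29.2] F [-5.01  2.81  4.1 ] w 21.2
units [ 0.0067 -0.0057  0.0085] turn -1.4988
[0.92885197 1.67052439 0.04713235]
```

Call:
{"method": "drive_tool", "body": {
  "series": [
    [0,0,0,0.06],
    [0,0,0,0.12],
    [0,0,0,0.18],
    [0,0,0,0.24],
    [0,0,0,0.3],
    [0,0,0,0.36],
    [0,0,0,0.42],
    [0,0,0,0.48],
    [0,0,0,0.5],
    [0,0,0,0.5]
  ]
}}

```text
time_s: 24.2
tcp_pos: [0.5362, 0.131, 0.213]
ee_rot: [[-0.83, -0.558, -0.001], [-0.558, 0.83, 0.001], [0.0, 0.001, -1.0]]
wrist_force: [-5.2, 1.5, 4.5]
gripper_width: 0.241
```

Run:
```python
from h import *
go((.5368,.1302,.212),83); print(telemetry.sense()["moment"])
```

```text
t 24.2 tcp [0.5362 0.131  0.213 ] yaw -146.05 j [ 30.5  19.1 -16.3  -0.1 -54.6 -86.5] F [-5.21  1.5   4.51] w 21.0
units [ 0.     -0.0084  0.0086] turn 1.1428
[0.95494556 1.50410411 0.0547198 ]
```

Call:
{"method": "drive_tool", "body": {
  "series": [
    [0,0,0,0.07],
    [0,0,0,0.14],
    [0,0,0,0.21],
    [0,0,0,0.28],
    [0,0,0,0.35],
    [0,0,0,0.42],
    [0,0,0,0.49],
    [0,0,0,0.56],
    [0,0,0,0.63]
  ]
}}

```text
time_s: 25.32
tcp_pos: [0.5363, 0.1309, 0.213]
ee_rot: [[-0.783, 0.622, -0.001], [0.622, 0.783, 0.0], [0.001, -0.0, -1.0]]
wrist_force: [-4.8, 1.7, 4.1]
gripper_width: 0.239
```

Run:
```python
from h import *
go((.5368,.1302,.212),83); print(telemetry.sense()["moment"])
```

```text
t 25.325 tcp [0.5363 0.1309 0.213 ] yaw 141.53 j [  30.5   19.1  -16.3   -0.   -54.6 -159. ] F [-4.84  1.66  4.08] w 20.8
units [-0.0066 -0.002   0.0086] turn 0.5108
[0.6047108  1.25102619 0.04354205]
```

Call:
{"method": "drive_tool", "body": {
  "series": [
    [0,0,0,0],
    [0,0,0,0],
    [0,0,0,0],
    [0,0,0,0]
  ],
  "fingers": 45
}}

```text
time_s: 25.82
tcp_pos: [0.5371, 0.1306, 0.2125]
ee_rot: [[-0.785, 0.62, 0.0], [0.62, 0.785, -0.0], [-0.0, 0.0, -1.0]]
wrist_force: [0.6, -0.1, -0.0]
gripper_width: 0.5
```

Call:
{"method": "drive_tool", "body": {
  "series": [
    [0,0,-0.3,0],
    [0,0,-0.7,0],
    [0,0,-0.7,0.5],
    [-0.5,-0.4,-0.7,-0.1],
    [-1,-0.8,-0.7,-0.1],
    [-1,-0.8,-0.7,-0.1]
  ]
}}

```text
time_s: 26.58
tcp_pos: [0.5717, -0.021, 0.2966]
ee_rot: [[-0.893, 0.45, 0.0], [0.45, 0.893, -0.0], [-0.0, -0.0, -1.0]]
wrist_force: [0.3, -0.7, 0.7]
gripper_width: 0.519
```

Run:
```python
from h import *
go((.60,-.20,.3),83)
t=cam("top");s=cam("side")
cv2.imwrite("pics/c8.png",np.hstack([crop(t,165,195,100,100,4),crop(s,165,150,100,100,4)]))
```

```text
t 26.575 tcp [ 0.5717 -0.021   0.2966] yaw 153.23 j [  14.1   16.7   -6.8    0.   -66.5 -130.9] F [ 0.28 -0.73  0.71] w 45.1
units [-0.8819 -1.2253 -0.0282] turn 0.6128
```

View pics/c8.png

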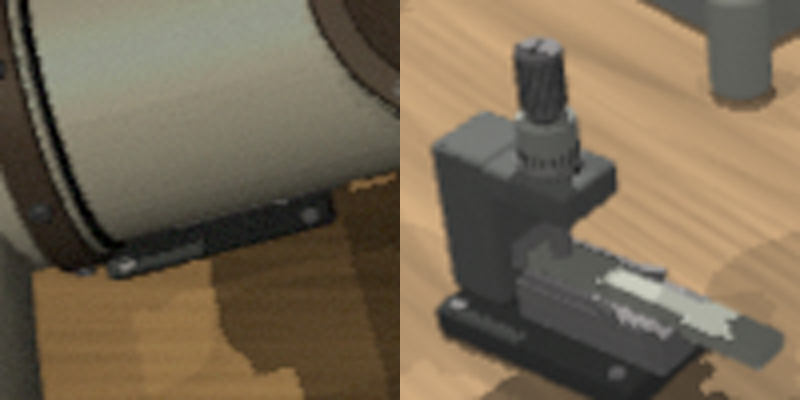

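Call:
{"method": "drive_tool", "body": {
  "series": [
    [0,-0.5,0,0],
    [0,-1,0,0],
    [0,-1,0,0]
  ]
}}

```text
time_s: 27.05
tcp_pos: [0.5155, -0.1282, 0.2968]
ee_rot: [[-0.89, 0.456, -0.0], [0.456, 0.89, -0.0], [0.0, -0.0, -1.0]]
wrist_force: [-0.0, 0.4, 0.0]
gripper_width: 0.516
```

Call:
{"method": "drive_tool", "body": {
  "series": [
    [0,-0.5,0,0],
    [0,-1,0,0],
    [0,-1,0,0]
  ]
}}

```text
time_s: 27.42
tcp_pos: [0.4619, -0.2348, 0.2966]
ee_rot: [[-0.89, 0.456, 0.0], [0.456, 0.89, -0.0], [-0.0, -0.0, -1.0]]
wrist_force: [1.0, -0.0, 0.6]
gripper_width: 0.516
```

Run:
```python
from h import *
t=cam("top");s=cam("side")
t0=cv2.imread("pics/top0.png");s0=cv2.imread("pics/side0.png")
k=lambda im,u,v,w:cv2.resize(im[v:v+w,u:u+w],(390,290) if 0 else (290,290),interpolation=cv2.INTER_CUBIC)
r1=np.hstack([k(t0,190,226,26),k(t["color"],190,226,26)]); r2=np.hstack([k(s0,180,155,36),k(s["color"],180,155,36)])
cv2.imwrite("pics/c9.png",np.vstack([r1,r2]))
cv2.imwrite("pics/c10.png",np.vstack([np.hstack([crop(t,165,195,100,75,4),crop(s,185,190,100,75,4)]),cv2.resize(t["color"][150:310,200:560],(800,290)) ]))
go((.60,-.20,.3),83)
```

```text
t 27.525 tcp [ 0.4634 -0.2329  0.2966] yaw 153.09 j [  -8.7   11.5  -13.9   -0.   -64.6 -108.2] F [0.02 0.71 0.17] w 45.0
units [-0.8914  0.7595 -0.0275] turn 0.6117
```

View pics/c9.png

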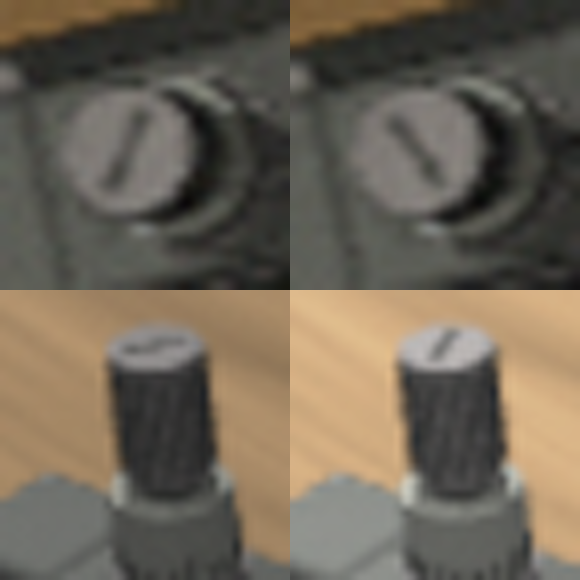

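View pics/c10.png

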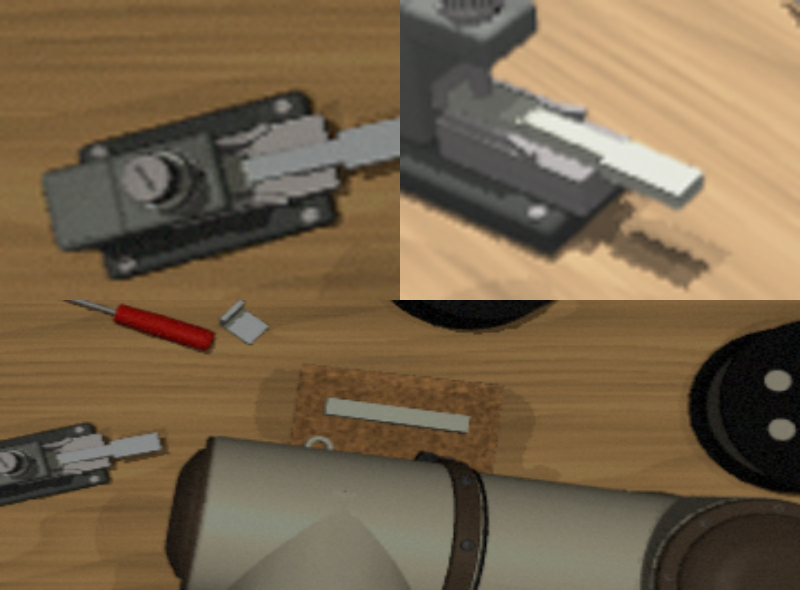

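The knob slot went from about 68° to −52° in the top view. That is 120° clockwise modulo 180°, or 300°, and the tool turned 301.5°, so the pads did not slip on the knob. The sleeve can take at most 3.4 rad of the 5.26 rad, so the ratchet slipped by at least 1.8 rad. The bar lies straight between the rails, and the slab and ring are undisturbed. I'll check the tail position once and then hand in.

Run:
```python
from h import *
t=cam("top"); e=at(t,272,227.3,.05); print("tail",e.round(4),"expected",(.5365+.218*.126,.1307-.976*.126))
go((.6,-.2,.3),83)
print(order.finish_job())
```

```text
tail [0.5635 0.0069 0.05  ] expected (0.563968, 0.007724000000000009)
t 27.575 tcp [ 0.4637 -0.2324  0.2966] yaw 153.17 j [  -8.7   11.5  -13.9   -0.   -64.6 -108.2] F [-0.1   0.42 -0.37] w 44.9
units [-0.892   0.7534 -0.0278] turn 0.6123
the job is handed in; nothing more can be done
None
```

I laid the dog-bone bar between the micrometer's rails, slid it home against the end stop and let it go. I then closed the micrometer by the ratchet knob only and handed the job in at 27.6 s, with the arm well clear.

- **Bar home:** it met the stop at about 7 N and rested on the bed before I opened the fingers. In the last picture its tail end is within 1 mm of where a fully home bar should be, and it lies straight between the rails.
- **Clamping and slip:** the tool turned the knob 301.5° clockwise, and the slot on top shows about 300°, so the fingers did not slip. The sleeve can take at most 3.4 rad of those 5.26 rad, so the ratchet slipped at least 1.8 rad, against the 0.79 rad asked.
- **Other prints:** the slab and bracket look untouched. The ring was partly hidden by the arm in the last picture, but its visible part had not moved.

**Weak checks:** the clamp is inferred from the turn count, because I never measured the spindle height directly. The wrist moment about the vertical was too noisy to show the slip. The stop was met about 1 mm beyond my camera estimate, within the calibration error.

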